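# Fit the portion stop over its pin

### The job

Pick up the portion stop by its blue fence and set its plate on the white portioning board: feel for the brass pin in the slot by sliding the plate along gently, without leaning on the pin, until the hole drops over it. Leave the plate lying flat on the board, square to it, let go of it, and leave the other things on the table undisturbed.

Things in the scene. Friction and masses are not known exactly. Their poses are not given: they have to be found in the camera images.
- board_top (a point): Centre of the top face of the fixed white portioning board, 150 mm (its x) by 220 mm (its y), 22 mm high. A flush steel rail with a dark slot runs along the board's y axis through this point. A brass pin stands somewhere in that slot (see board).
- board: The same board; origin under its centre. Its fixed upright pin, 12 mm thick, stands 10 mm above the top face, with a 1 mm chamfer round its flat top. It is on the slot's line, anywhere within 30 mm of the board's centre to either side; its place is not reported: feel or look for it. Bearing on pin or board through the plate with over 30 N strains the pin.
- stop_fence (a point): Grip point of the loose portion stop (0.2 to 0.32 kg): centre of its upright blue fence, 34 mm above the plate's underside. The fence is 12 mm thick (along the stop's y), 64 mm long (along x) and stands from 6 to 58 mm above the underside. It is pinched from above across its 12 mm.
- stop_hole (a point): Centre of the 13.5 mm round through hole, at the level of the stop's underside. It is the middle of the aluminium plate, 84 mm (stop x) by 132 mm (stop y), 6 mm thick; the fence stands 30 mm from it towards the stop's -y. The plate fits with its y axis along the slot, either way round.
- jar: Bystander: amber spice jar with red cap, 60 mm across, 95 mm high; origin under its centre.
- mug: Bystander: white cup, 80 mm across, 85 mm high; origin under its centre.
- weight: Bystander: brass scale weight, 52 mm across, 72 mm high; origin under its centre.
- mallet: Bystander: hammer lying on the table at the far left; origin under the tool, long side along its x.
- stop: The whole loose stop; origin at the hole's centre, at the underside. It lies flat on the table at the start.

How it is judged:
By the outcome, as a careful person would: the job done as asked, in the order asked, and still so for the second after the job is handed in, with the robot touching nothing.
It also fails if it takes over 67 s, if anything falls off the work surface, if the arm or the gripper's body presses on something with over 40 N, if the wrist force passes 120 N, or if a joint passes its speed limit or range.

### The arm

A 6-joint arm with a two-finger parallel gripper is mounted at the origin on the work surface. World frame = base frame: x ahead of the robot, y to its left, z up, the work surface at z = 0. Lengths are in mm, angles in rad, forces in N, time in s.
With the tool pointing down it reaches from about 275 to 750 mm from the base axis. Payload 10.2 kg.
Tool frame: the origin (TCP) lies on the front face of the gripper's body, between the roots of the fingers; the fingertips stand 73 mm ahead of it and the grasp point (between the pads) lies 54 mm ahead of it; z points along the fingers, y is the direction in which the jaws open and shut (so a half turn about z gives the same grasp; the last joint's range is limited). The gripper opens to 85 mm and grips with 20 to 120 N. Pads are 22 mm wide; open, the fingers measure 114 mm over their backs; the gripper's body (76 mm by 85 mm) begins 54 mm behind the grasp point. The pads swing forward as they close: fully open they stand 13 mm farther back than shut.
Start: joints at [1.119, 0.313, 1.498, -0, 1.331, -0.223], TCP at [119.088, 511.322, 303.894] pointing down, gripper open.
Joint ranges: [-2.94, 2.94], [-0.97, 2.17], [0.19, 2.56], [-1.23, 4.37], [0.02, 3.11], [-2.88, 2.88]. Speed limits (rad/s): [2.39, 2.39, 3.01, 3.14, 3.14, 3.14].

### API

Orientations are given as a unit quaternion [w, x, y, z].
In Python, from rig import ctrl gives the robot as it stands.
- The arm moves only by the tool move_arm, never from a script. Its argument "series" is a list of rows, each a list of 3 entries, a list of its own where there are three numbers: the shift along the tool's x, y, z in mm, then the turn about the tool's z in degrees, then the opening, from 0 (shut) to 1 (fully open). In form: [[[tx, ty, tz], yaw, grip], ...]. A call has 1 to 10 rows; each row is the pose to reach, as a shift and turn from the pose commanded when the call began, along the tool's axes at that moment; what a row does not reach only later rows make up. A row lasts 1/8 s, in which the tool goes at most 62.5 mm and 10.7 degrees, less where a joint would pass 70% of its speed; a pose out of reach is approached as far as the arm can. A call with a gripper value outside its range is refused whole. The fingers move at their own pace and stop on an object; "force" is the grip in N (left out, the last holds). Time passes only in rows, so rows that repeat a pose let the fingers close. It gives the time, the measured TCP pose, the force and the opening at its end, in the units of the state.
- ctrl.sense(): the state, without advancing time (a new reading comes with each control period).
- ctrl.capture(name): name is "scene" or "top" or "wrist"; returns (picture, depth): 384x512x3 uint8, red, green, blue; 384x512 float32, mm along the optical axis (not along the pixel's ray), 0 where there is no reading.
- ctrl.camera_model(name): a dict with "fov_y" (degrees; the focal length in pixels is half the picture's height over the tangent of half this angle, whatever the lens; pixels are square), "cx", "cy" (the principal point, pixels), "dist_coeffs" ([k1, k2, p1, p2, k3] as OpenCV has them; the pictures are not rectified), "rvec" (rotation vector, rad) and "tvec" (3), from world to camera coordinates, as OpenCV has them. Camera axes: x right, y down, z forward; pixel columns grow to the right and rows downward; lengths in mm; the calibration is good to about 2 mm. A picture is of the moment at which its call begins: read the wrist's pose just before it. camera_model takes no time and is no camera call; for the wrist camera it gives the pose at the moment of the call.
- ctrl.finish_job(): hands the job in, once; it reports no verdict.
The state is a dict: "time_s": time; "joints": joint angles; "dq": joint speeds; "tau": joint torques, N m; "eef_pos": TCP position; "ee_rot": TCP orientation; "force": force on the tool from outside, world axes, zero at the start; "wrist_torque": the same for the moment, N m; "grip_width": opening from 0.0 (shut) to 1.0 (fully open).
Only numpy, scipy, OpenCV 4.12 (cv2) and the standard library are available. Lean on these libraries where they do the work, as an engineer would, in place of code of your own. Each camera call takes 0.05 s, during which the arm holds its last target.

## Working session

There is one attempt and no reset: what is moved stays moved. The work goes in short steps, Python scripts to look and compute and a tool call to move; the robot and the scene stay as the last step left them, time stands still between calls to the robot, and variables do not carry over. Pictures are saved under pics/ and viewed, and the job is handed in when it is done.

Besides the shell and the picture viewer there is one more tool, called after ">>>" in YAML: its name, and indented under it one key for each argument. move_arm: Moves the arm, as the interface text tells. Its arguments: {"type":"object","properties":{"series":{"type":"array","items":{"type":"array"}},"force":{"type":"number"}},"required":["series"]}

```bash
mkdir -p pics; ls; cat > h.py <<'E'
import numpy as np,cv2
from rig import ctrl
def cam(n):
    m=ctrl.camera_model(n); f=192/np.tan(np.radians(m['fov_y'])/2)
    K=np.array([[f,0,m['cx']],[0,f,m['cy']],[0,0,1.]]); R=cv2.Rodrigues(np.array(m['rvec'],float))[0]
    return K,np.array(m['dist_coeffs'],float),R,np.array(m['tvec'],float).ravel()
def ray(c,uv):
    K,d,R,t=c; p=cv2.undistortPoints(np.array(uv,float).reshape(-1,1,2),K,d).reshape(-1,2)
    return (np.c_[p,np.ones(len(p))]@R), -R.T@t
def onz(c,uv,z):
    D,o=ray(c,uv); return o+D*((z-o[2])/D[:,2])[:,None]
def save(n,im,crop=None,s=1):
    if crop: x0,y0,x1,y1=crop; im=im[y0:y1,x0:x1]
    im=cv2.resize(im,None,fx=s,fy=s,interpolation=cv2.INTER_CUBIC)
    cv2.imwrite('pics/'+n+'.png',im[:,:,::-1])
E
python3 - <<'E'
from h import *
import pickle
print(ctrl.sense())
for n in('scene','top'):
    im,d=ctrl.capture(n); save(n+'0',im,s=1.5); pickle.dump((im,d,cam(n)),open(n+'0.pkl','wb')); print(n,cam(n))
E
```

```text
pics
{'time_s': 0.0, 'joints': array([ 1.11860229e+00,  3.13430566e-01,  1.49840343e+00, -1.48510700e-06,
        1.33100662e+00, -2.23391183e-01]), 'dq': array([-0.00074738,  0.00010369, -0.00015493, -0.00071112, -0.00090132,
        0.00040787]), 'tau': array([ 1.82471162e-03, -4.12268007e+01, -2.59739774e+01, -7.69285316e-05,
        4.22099591e-03,  1.79113172e-06]), 'eef_pos': array([119.01290421, 511.17012246, 303.3576328 ]), 'ee_rot': array([-2.06109458e-04,  1.14151852e-01,  9.93463117e-01, -5.88955963e-04]), 'force': array([-0.07773988, -0.22699906,  0.15400555]), 'wrist_torque': array([0.02453496, 0.00576293, 0.03517885]), 'grip_width': 0.9970808539800156}
scene (array([[472.08359519,   0.        , 255.10708094],
       [  0.        , 472.08359519, 189.82509265],
       [  0.        ,   0.        ,   1.        ]]), array([-0.17350962,  0.        ,  0.        ,  0.        ,  0.        ]), array([[-0.88412089,  0.46703774,  0.01435318],
       [ 0.35260504,  0.68702114, -0.63535159],
       [-0.30659411, -0.55666661, -0.77208959]]), array([ 480.08228906, -190.49408481, 1553.69231363]))
top (array([[367.33034795,   0.        , 252.47816077],
       [  0.        , 367.33034795, 191.70109068],
       [  0.        ,   0.        ,   1.        ]]), array([-0.09996743,  0.        ,  0.        ,  0.        ,  0.        ]), array([[ 0.02458544, -0.99969526,  0.00222473],
       [-0.98944439, -0.02465113, -0.14280096],
       [ 0.14281228,  0.00130957, -0.98974893]]), array([ 47.29453327, 546.4573261 , 969.22725903]))
```

View pics/scene0.png

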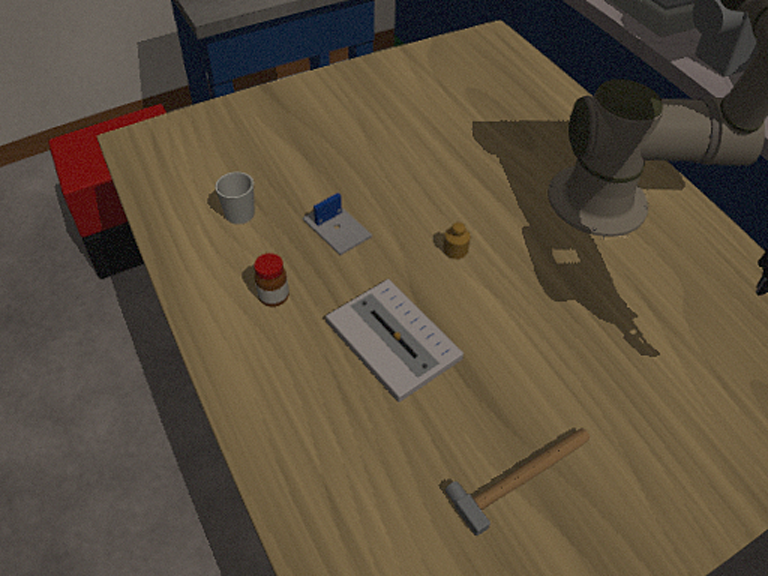

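View pics/top0.png

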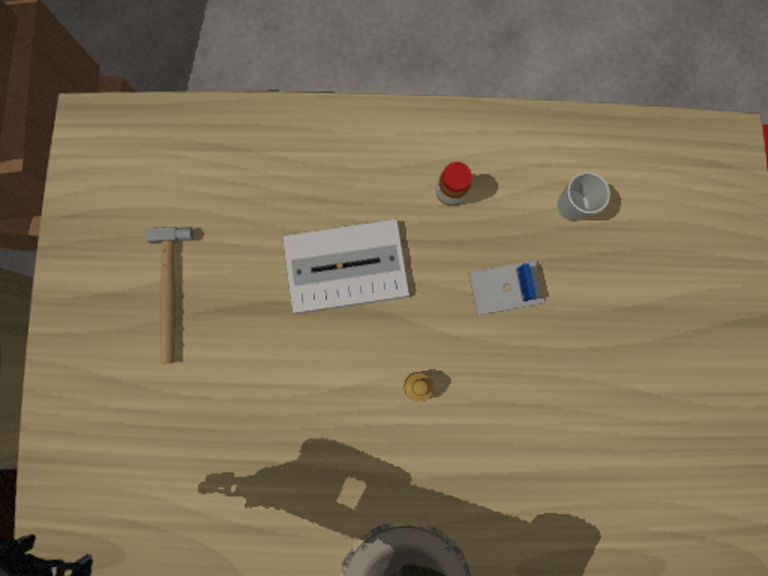

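The scene shows the board at around (395,338), the stop at (338,225) and the weight at (456,240). In the top view the board is at (347,266), the brass pin at about (340,266), and the stop's hole at (507,287) with its blue fence at (527,283). I'll enlarge both areas next.

```bash
python3 - <<'E'
from h import *
import pickle
im,d,c=pickle.load(open('top0.pkl','rb'))
save('topb',im,(180,135,280,215),8); save('tops',im,(300,165,380,225),10)
E
```

```text
(no output)
```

View pics/topb.png

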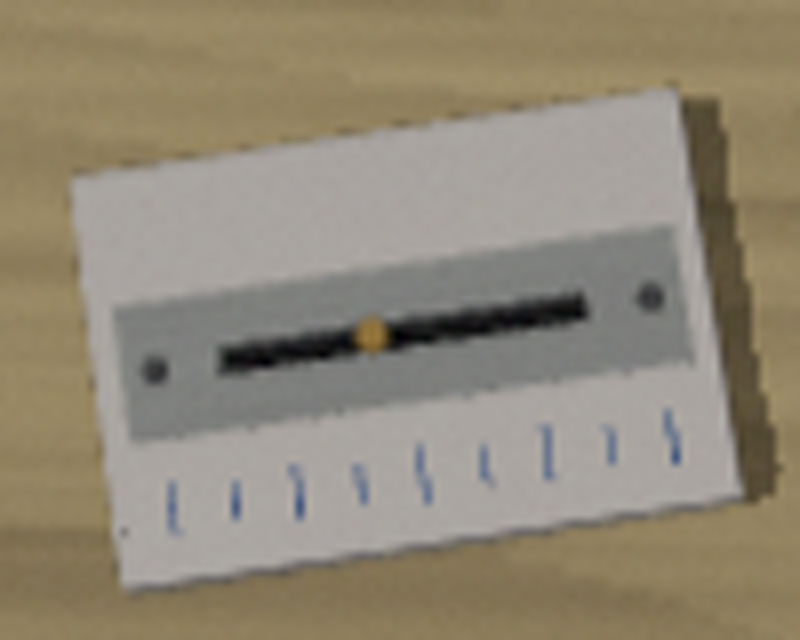

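View pics/tops.png

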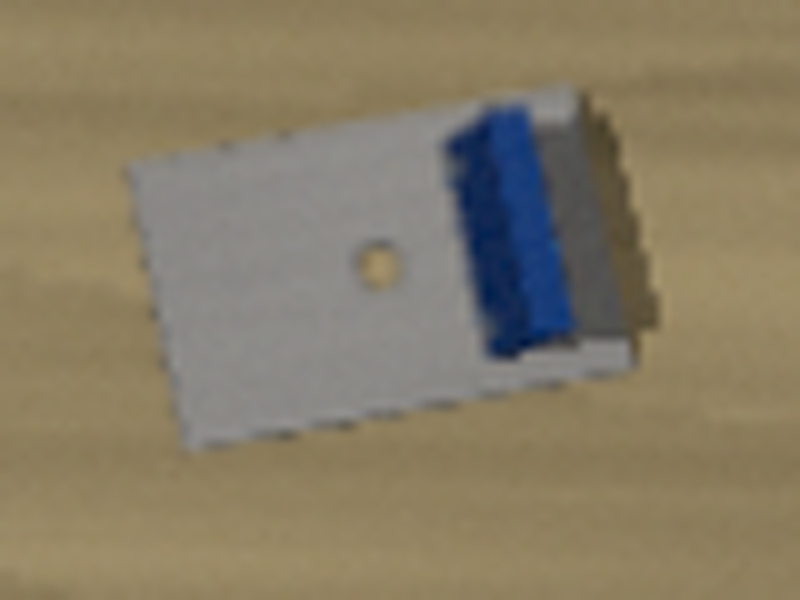

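```bash
cat > m.py <<'E'
from h import *
import pickle
im,d,c=pickle.load(open('top0.pkl','rb'))
def P(pts,x0,y0,s,z): 
    p=(np.array(pts,float)+.5)/s-.5+[x0,y0]; return onz(c,p,z)
B=P([(72,178),(676,88),(742,497),(125,590)],180,135,8,22)
S=P([(155,370),(651,297),(220,360),(587,305)],180,135,8,22)
pin=P([(372,334)],180,135,8,32)
T=P([(130,165),(578,90),(635,370),(187,448)],300,165,10,6)
hole=P([(380,266)],300,165,10,3)
F=P([(490,105),(525,105),(575,330),(535,345)],300,165,10,58)
np.set_printoptions(precision=1,suppress=True)
ang=lambda v:np.degrees(np.arctan2(v[1],v[0]))
print('board',B,B.mean(0)); print('slot',S,S[:2].mean(0)); print('pin',pin)
print('board ang y axis', [ang(B[0]-B[1]),ang(B[3]-B[2]),ang(S[0]-S[1]),ang(S[2]-S[3])],'x',[ang(B[0]-B[3])-0,ang(B[1]-B[2])])
print('stop',T,T.mean(0),'hole',hole); print('stop y', [ang(T[0]-T[1]),ang(T[3]-T[2])],'x',[ang(T[0]-T[3]),ang(T[1]-T[2])]); print('fence',F,F.mean(0))
E
python3 m.py
```

```text
board [[643.2 244.8  22. ]
 [681.2  31.1  22. ]
 [534.9   5.2  22. ]
 [497.  218.9  22. ]] [589.1 125.   22. ]
slot [[574.8 212.   22. ]
 [605.1  38.4  22. ]
 [578.9 189.2  22. ]
 [601.7  60.9  22. ]] [589.9 125.2  22. ]
pin [[587.6 135.4  32. ]]
board ang y axis [np.float64(100.07668298758632), np.float64(100.07003788393702), np.float64(99.92089338195031), np.float64(100.07464462104954)] x [np.float64(10.048730469990023), np.float64(10.042290515615454)]
stop [[ 584.9 -110.     6. ]
 [ 610.3 -240.2    6. ]
 [ 529.4 -255.3    6. ]
 [ 504.1 -126.3    6. ]] [ 557.2 -182.9    6. ] hole [[ 558.  -182.5    3. ]]
stop y [np.float64(101.03370178362906), np.float64(101.07374364396502)] x [np.float64(11.427578898928319), np.float64(10.609269079206301)]
fence [[ 594.9 -200.5   58. ]
 [ 595.2 -210.2   58. ]
 [ 533.4 -223.1   58. ]
 [ 529.1 -212.    58. ]] [ 563.1 -211.4   58. ]
```

```bash
cat >> h.py <<'E'
def pose():
    s=ctrl.sense(); w,x,y,z=s['ee_rot']
    from scipy.spatial.transform import Rotation as Ro
    R=Ro.from_quat([x,y,z,w]).as_matrix(); return s,s['eef_pos'],R
def go(target,yang):
    """shift & turn to put TCP at target with tool y axis at world angle yang deg"""
    s,p,R=pose(); d=R.T@(np.array(target)-p); a=np.degrees(np.arctan2(R[1,1],R[0,1]))
    print('pos',p.round(2),'yang',round(a,2),'shift',d.round(2),'yaw',round((-(yang-a)+180)%360-180,2),'F',s['force'].round(2),'grip',round(s['grip_width'],3),'t',s['time_s'])
E
python3 - <<'E'
from h import *
go([563.4,-212.2,250],101)
E
```

```text
pos [119.01 511.18 303.41] yang 76.89 shift [-596.86 -603.7    53.93] yaw -24.11 F [ 0.56 -0.04  1.33] grip 1.0 t 0.1
```

>>> move_arm:
  series:
    - [[-597, -604, 54], -24, 0.6]
    - [[-597, -604, 54], -24, 0.6]
    - [[-597, -604, 54], -24, 0.6]
    - [[-597, -604, 54], -24, 0.6]
    - [[-597, -604, 54], -24, 0.6]
    - [[-597, -604, 54], -24, 0.6]
    - [[-597, -604, 54], -24, 0.6]
    - [[-597, -604, 54], -24, 0.6]
    - [[-597, -604, 54], -24, 0.6]
    - [[-597, -604, 54], -24, 0.6]

```text
time_s: 1.35
eef_pos: [439.9, -11.5, 264.9]
ee_rot: [-0.0, -0.095, 0.996, 0.0]
force: [0.4, 1.0, -0.1]
grip_width: 0.6
```

```bash
python3 - <<'E'
from h import *
go([563.4,-212.2,250],101)
E
```

```text
pos [439.92 -11.53 264.89] yang 100.86 shift [ -83.46 -220.34   14.86] yaw -0.14 F [ 0.36  0.99 -0.06] grip 0.6 t 1.35
```

>>> move_arm:
  series:
    - [[-83, -220, 15], 0, 0.6]
    - [[-83, -220, 15], 0, 0.6]
    - [[-83, -220, 15], 0, 0.6]
    - [[-83, -220, 15], 0, 0.6]
    - [[-83, -220, 15], 0, 0.6]
    - [[-83, -220, 15], 0, 0.6]
    - [[-83, -220, 15], 0, 0.6]

```text
time_s: 2.22
eef_pos: [562.1, -208.8, 250.5]
ee_rot: [0.0, -0.095, 0.995, 0.0]
force: [1.2, 0.0, -0.2]
grip_width: 0.599
```

```bash
python3 - <<'E'
from h import *
import pickle
go([563.4,-212.2,250],101)
c=cam('wrist'); im,d=ctrl.capture('wrist'); save('w1',im,s=1.5); pickle.dump((im,d,c,pose()[1:]),open('w1.pkl','wb'))
s,p,R=pose(); K,dd,Rc,t=c
print('cam pos in tool',R.T@(-Rc.T@t-p)); print((Rc@R).round(3))
E
```

```text
pos [ 562.11 -208.75  250.48] yang 100.96 shift [-0.61 -3.63  0.48] yaw -0.04 F [ 1.18  0.04 -0.16] grip 0.599 t 2.225
cam pos in tool [ 72.75305193  -0.51451525 -68.7950629 ]
[[ 0.     1.    -0.   ]
 [-0.958 -0.    -0.287]
 [-0.287  0.     0.958]]
```

View pics/w1.png

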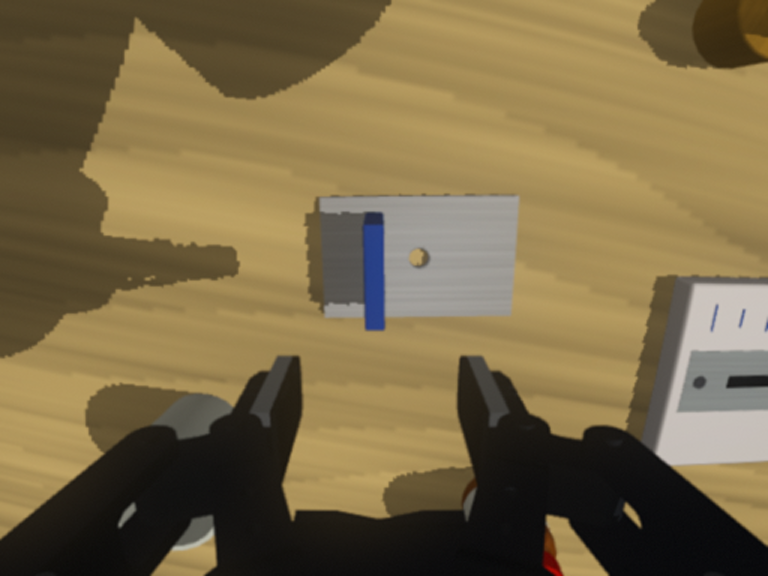

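The wrist view shows the plate corners at (319,198), (519,196), (512,315) and (326,318), the hole at (419,258), and the fence's top edge from (373,218) to (374,325).

```bash
python3 - <<'E'
from h import *
import pickle
im,d,c,(p,R)=pickle.load(open('w1.pkl','rb'))
save('w1c',im,(195,120,355,230),5)
np.set_printoptions(precision=1,suppress=True)
q=lambda pts,z: onz(c,(np.array(pts,float)+.5)/1.5-.5,z)
T=q([(319,198),(519,196),(512,315),(326,318)],6); print(T,T.mean(0)); print(q([(419,258)],3)); print(q([(364,223),(384,223),(384,328),(366,328)],58))
print(np.degrees(np.arctan2(*(T[1]-T[0])[1::-1])),np.degrees(np.arctan2(*(T[2]-T[3])[1::-1])))
E
```

```text
[[ 529.7 -255.9    6. ]
 [ 503.  -126.9    6. ]
 [ 584.4 -109.3    6. ]
 [ 611.4 -238.     6. ]] [ 557.1 -182.5    6. ]
[[ 557.3 -182.5    3. ]]
[[ 532.1 -223.7   58. ]
 [ 530.  -212.9   58. ]
 [ 591.1 -200.9   58. ]
 [ 593.1 -211.3   58. ]]
101.68165535693886 101.88266519057039
```

View pics/w1c.png

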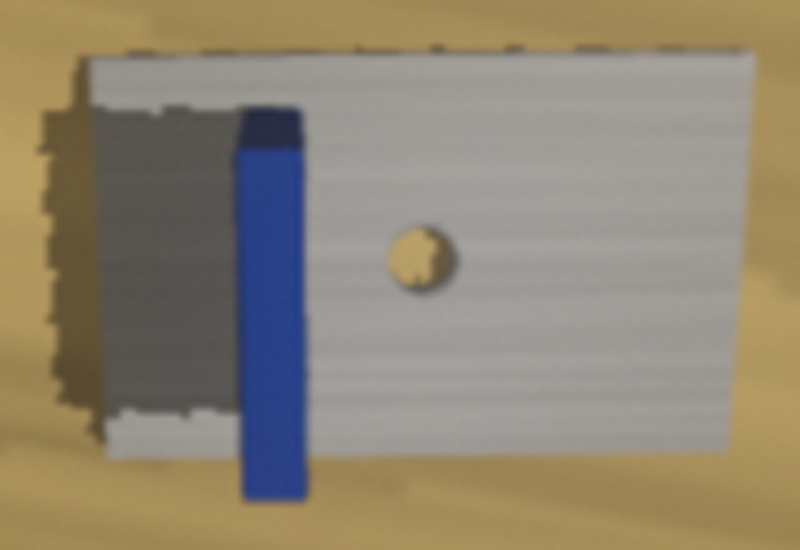

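```bash
python3 - <<'E'
from h import *
go([563.3,-212.0,88],101.6)
E
```

```text
pos [ 562.18 -208.82  250.57] yang 100.95 shift [ -0.45  -3.31 162.57] yaw -0.65 F [ 0.1  -0.34 -0.77] grip 0.599 t 2.275
```

>>> move_arm:
  series:
    - [[0, -3.3, 50], -0.6, 0.5]
    - [[0, -3.3, 100], -0.6, 0.5]
    - [[0, -3.3, 140], -0.6, 0.5]
    - [[0, -3.3, 145], -0.6, 0.5]
    - [[0, -3.3, 145], -0.6, 0.5]

```text
time_s: 2.9
eef_pos: [563.5, -213.0, 106.7]
ee_rot: [0.001, -0.1, 0.995, -0.001]
force: [-0.3, 0.2, 0.9]
grip_width: 0.5
```

```bash
python3 - <<'E'
from h import *
go([563.3,-212.0,88],101.6)
c=cam('wrist'); im,d=ctrl.capture('wrist'); save('w2',im,s=1.5)
E
```

```text
pos [ 563.51 -213.05  106.65] yang 101.51 shift [ 0.03  1.09 18.65] yaw -0.09 F [-0.29  0.23  0.89] grip 0.5 t 2.9
```

View pics/w2.png

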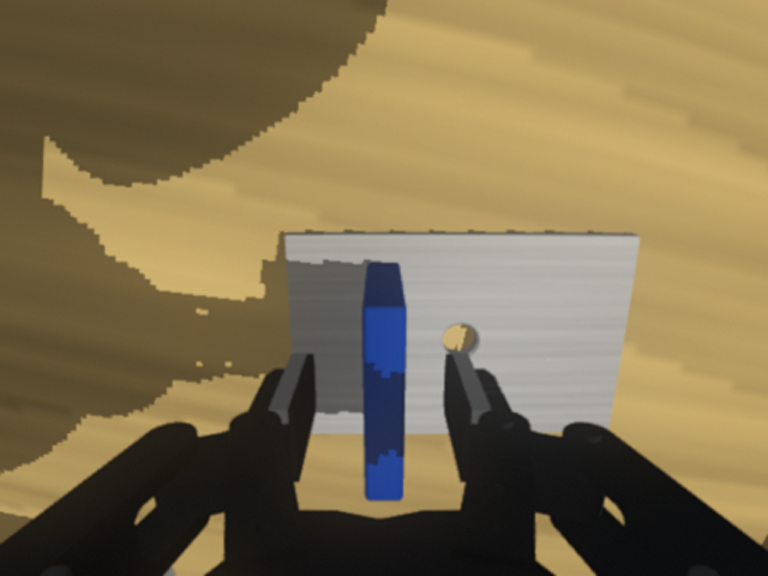

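The fence (x 363–405) sits between the fingertips (300 and 460), about 1 mm off centre. I'll lower and close.

>>> move_arm:
  series:
    - [[0, 1, 10], 0, 0.5]
    - [[0, 1, 18], 0, 0.5]
    - [[0, 1, 18], 0, 0.5]
    - [[0, 1, 18], 0, 0.3]
    - [[0, 1, 18], 0, 0.1]
    - [[0, 1, 18], 0, 0.0]
    - [[0, 1, 18], 0, 0.0]
    - [[0, 1, 18], 0, 0.0]
    - [[0, 1, 18], 0, 0.0]
    - [[0, 1, 18], 0, 0.0]
  force: 50

```text
time_s: 4.2
eef_pos: [562.9, -212.1, 87.5]
ee_rot: [0.0, -0.1, 0.995, -0.0]
force: [-0.6, 0.6, 5.4]
grip_width: 0.134
```

```bash
python3 - <<'E'
from h import *
go([563.3,-212.0,88],101.6)
print(pose()[0]['wrist_torque'])
E
```

```text
pos [ 562.92 -212.14   87.46] yang 101.49 shift [-0.4   0.06 -0.54] yaw -0.11 F [-0.63  0.58  5.44] grip 0.134 t 4.2
[0.13585635 0.10576911 0.00432279]
```

>>> move_arm:
  series:
    - [[0, 0, -3], 0, 0]
    - [[0, 0, -10], 0, 0]
    - [[0, 0, -25], 0, 0]
    - [[0, 0, -50], 0, 0]
    - [[0, 0, -80], 0, 0]
    - [[0, 0, -95], 0, 0]
    - [[0, 0, -100], 0, 0]
    - [[0, 0, -100], 0, 0]
    - [[0, 0, -100], 0, 0]

```text
time_s: 5.32
eef_pos: [562.5, -211.9, 186.1]
ee_rot: [-0.001, -0.1, 0.995, 0.001]
force: [-0.7, 0.3, -3.2]
grip_width: 0.131
```

```bash
python3 - <<'E'
from h import *
import pickle
go([563.3,-212.0,188],101.6)
print(pose()[0]['wrist_torque'])
c=cam('wrist');P=pose()[1:]; im,d=ctrl.capture('wrist'); save('w3',im,s=1.5); pickle.dump((im,d,c,P),open('w3.pkl','wb'))
im,d=ctrl.capture('top'); save('top1',im,(280,130,400,220),6); pickle.dump((im,d,cam('top'),P),open('top1.pkl','wb'))
E
```

```text
pos [ 562.5  -211.9   186.07] yang 101.49 shift [-0.76 -0.25 -1.93] yaw -0.11 F [-0.67  0.29 -3.18] grip 0.131 t 5.325
[-0.08719682  0.00438754 -0.06256226]
```

View pics/w3.png

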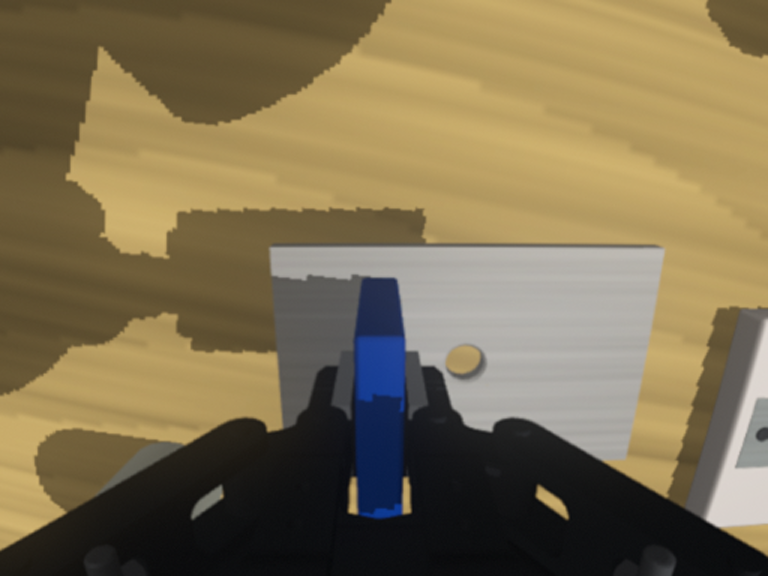

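View pics/top1.png

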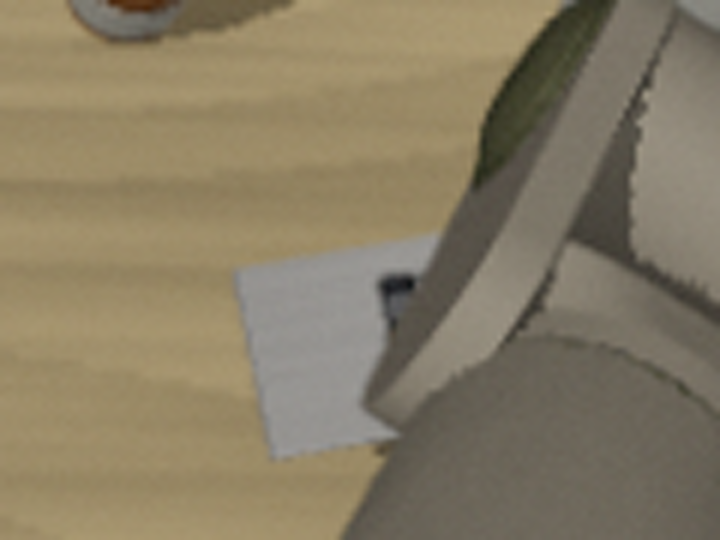

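```bash
python3 - <<'E'
from h import *
import pickle
np.set_printoptions(precision=2,suppress=True)
im,d,c,(p,R)=pickle.load(open('w3.pkl','rb'))
save('w3c',im,(170,155,450,310),2.8)
K,dd,Rc,t=c
# depth plane of plate right part
v,u=np.mgrid[170:300:4,330:410:4]; u=u.ravel();v=v.ravel(); z=d[v,u]
pn=cv2.undistortPoints(np.c_[u,v].astype(float).reshape(-1,1,2),K,dd).reshape(-1,2)
X=(np.c_[pn,np.ones(len(pn))]*z[:,None]-t)@Rc   # world
X=(X-p)@R
A=np.c_[X[:,:2],np.ones(len(X))]; co,res,_,_=np.linalg.lstsq(A,X[:,2],rcond=None)
r=X[:,2]-A@co; k=abs(r)<3; co=np.linalg.lstsq(A[k],X[k,2],rcond=None)[0]; print('plane tool',co,k.mean(),r[k].std())
D,o=ray(c,(np.array([(464.5,360),(270,246),(663,247)],float)+.5)/1.5-.5)
D=D@R; o=R.T@(o-p)
for pz in(81.5,84.5): print((o+D*((pz-o[2])/D[:,2])[:,None]))
E
```

```text
plane tool [ 0.    0.07 77.71] 0.19545454545454546 1.7469954976626627
[[  1.65  29.16  81.5 ]
 [ 42.09 -36.03  81.5 ]
 [ 42.14  94.1   81.5 ]]
[[  0.23  29.75  84.5 ]
 [ 41.48 -36.74  84.5 ]
 [ 41.53  95.99  84.5 ]]
```

View pics/w3c.png

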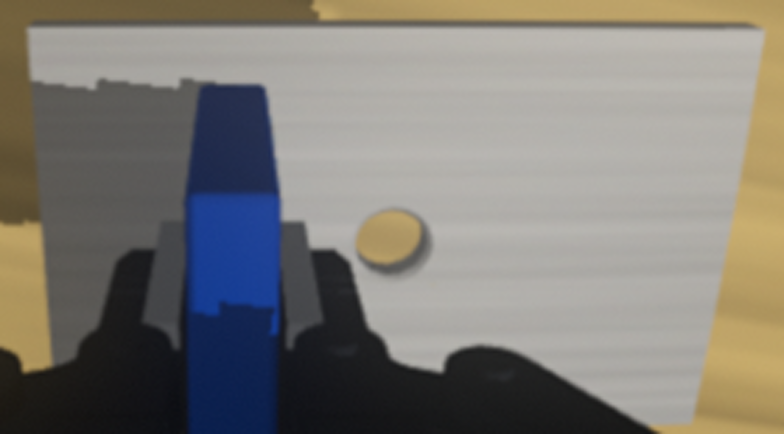

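```bash
python3 - <<'E'
from h import *
import pickle
np.set_printoptions(precision=2,suppress=True,linewidth=150)
im,d,c,(p,R)=pickle.load(open('w3.pkl','rb'))
K,dd,Rc,t=c
print(d[175:300:15,330:420:15])
v,u=np.mgrid[168:270:2,270:425:2]; u=u.ravel();v=v.ravel(); z=d[v,u]
g=im[v,u].astype(int); ok=(z>0)&(abs(g[:,0]-g[:,2])<25)&(g.mean(1)>110); u,v,z=u[ok],v[ok],z[ok]
pn=cv2.undistortPoints(np.c_[u,v].astype(float).reshape(-1,1,2),K,dd).reshape(-1,2)
X=(np.c_[pn,np.ones(len(pn))]*z[:,None]-t)@Rc
X=(X-p)@R
A=np.c_[X[:,:2],np.ones(len(X))]; k=abs(X[:,2]-np.median(X[:,2]))<12
for i in range(8):
    co=np.linalg.lstsq(A[k],X[k,2],rcond=None)[0]; r=X[:,2]-A@co; k=abs(r)<3*max(.5,np.median(abs(r)))
print(co,k.mean(),r[k].std(), np.degrees(np.arctan(co[:2])))
E
```

```text
[[155.36 154.95 154.66 153.9  155.97 155.  ]
 [157.67 156.93 157.68 158.57 157.47 157.1 ]
 [159.62 160.53 160.02 160.31 159.96 161.39]
 [162.31 162.33 163.8  162.28 163.09 163.16]
 [165.56 163.57 164.56 165.16 164.79 164.53]
 [166.94 166.32 168.52 168.38 168.07 167.83]
 [170.41 169.54 170.66 170.01 171.39 170.13]
 [172.1  108.01 172.6  173.85 173.25 173.54]
 [104.09 102.1  101.28 101.96 176.36 176.4 ]]
[-0.   -0.   82.72] 0.9870879120879121 0.5754327117281499 [-0.18 -0.03]
```

```bash
python3 - <<'E'
from h import *
go([657,117,250],100.05)
E
```

```text
pos [ 562.59 -211.99  186.32] yang 101.49 shift [-157.97  303.65  -63.56] yaw 1.44 F [-0.23  0.08 -2.84] grip 0.129 t 5.425
```

>>> move_arm:
  series:
    - [[0, 0, -40], 0, 0]
    - [[-15, 30, -64], 0, 0]
    - [[-45, 90, -64], 0.5, 0]
    - [[-70, 140, -64], 1, 0]
    - [[-95, 190, -64], 1.4, 0]
    - [[-120, 240, -64], 1.4, 0]
    - [[-145, 285, -64], 1.4, 0]
    - [[-156, 302, -64], 1.4, 0]
    - [[-158, 304, -64], 1.4, 0]
    - [[-158, 304, -64], 1.4, 0]

```text
time_s: 6.68
eef_pos: [656.9, 116.5, 250.7]
ee_rot: [-0.0, -0.088, 0.996, -0.0]
force: [-0.9, -0.8, -3.3]
grip_width: 0.131
```

```bash
python3 - <<'E'
from h import *
go([657,117,140],100.05)
E
```

```text
pos [656.94 116.47 250.74] yang 100.06 shift [ -0.24   0.54 110.74] yaw 0.01 F [-0.88 -0.78 -3.25] grip 0.131 t 6.675
```

>>> move_arm:
  series:
    - [[0, 0, 40], 0, 0]
    - [[0, 0, 80], 0, 0]
    - [[0, 0, 105], 0, 0]
    - [[0, 0, 110], 0, 0]
    - [[0, 0, 110], 0, 0]
    - [[0, 0, 110], 0, 0]

```text
time_s: 7.42
eef_pos: [657.6, 117.0, 142.7]
ee_rot: [0.001, -0.088, 0.996, -0.0]
force: [0.1, -0.1, -2.4]
grip_width: 0.133
```

```bash
python3 - <<'E'
from h import *
import pickle
go([657,117,140],100.05)
c=cam('wrist');P=pose()[1:]; im,d=ctrl.capture('wrist'); save('w4',im,s=1.5); pickle.dump((im,d,c,P),open('w4.pkl','wb'))
E
```

```text
pos [657.56 117.04 142.72] yang 100.07 shift [0.57 0.06 2.72] yaw 0.02 F [ 0.14 -0.08 -2.35] grip 0.133 t 7.425
```

View pics/w4.png

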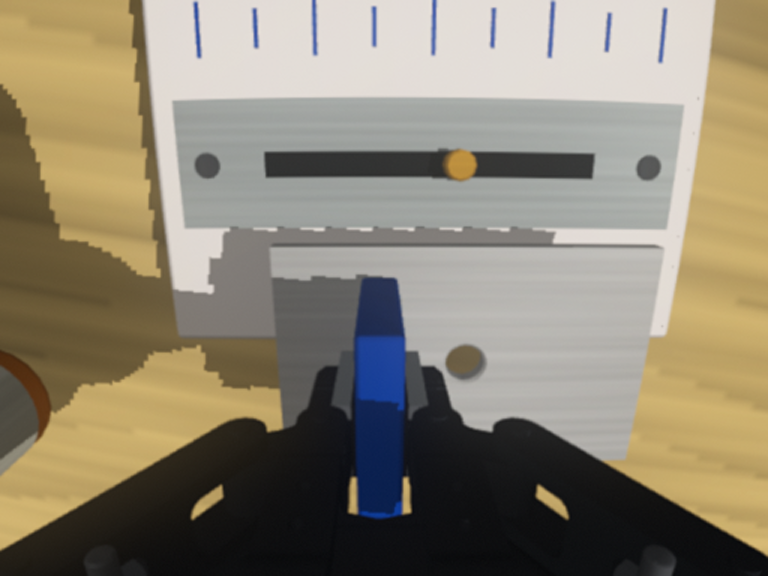

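The wrist view shows the pin top at (460,165), the board's screws at (207,166) and (649,168), and the hole at (465,361). The jar is at the left edge near (20,400). I'll enlarge the pin, the screws and the hole.

```bash
python3 - <<'E'
from h import *
import pickle
im,d,c,P=pickle.load(open('w4.pkl','rb'))
a=cv2.resize(im[90:130,280:340],None,fx=12,fy=12,interpolation=cv2.INTER_CUBIC)
b=cv2.resize(im[220:260,280:340],None,fx=12,fy=12,interpolation=cv2.INTER_CUBIC)
save('w4a',a); save('w4b',b)
s=np.hstack([cv2.resize(im[95:127,118:158],None,fx=9,fy=9,interpolation=cv2.INTER_CUBIC),cv2.resize(im[95:127,412:452],None,fx=9,fy=9,interpolation=cv2.INTER_CUBIC)]); save('w4s',s)
im,d,c=pickle.load(open('top0.pkl','rb')); print('jar',onz(c,[(456/1.5,177/1.5)],95),'mug',onz(c,[(589/1.5,193/1.5)],85),'weight',onz(c,[(419/1.5,385/1.5)],72))
E
```

```text
jar [[740.50041216 -72.72557116  95.        ]] mug [[ 722.45736556 -318.83084298   85.        ]] weight [[371.60507553 -13.19863721  72.        ]]
```

View pics/w4a.png

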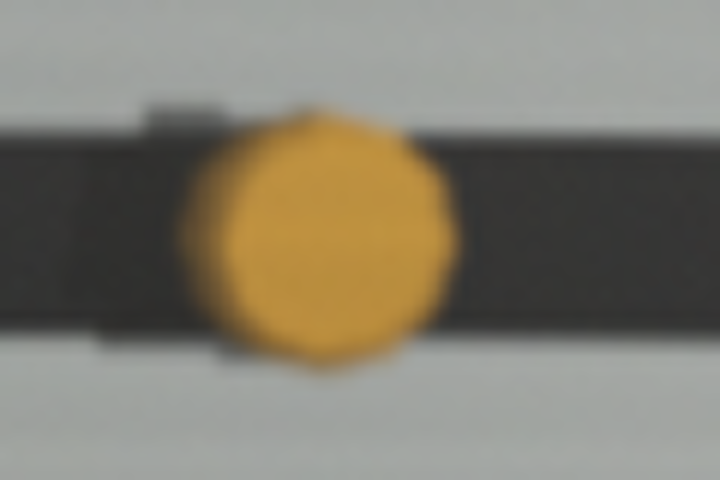

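View pics/w4b.png

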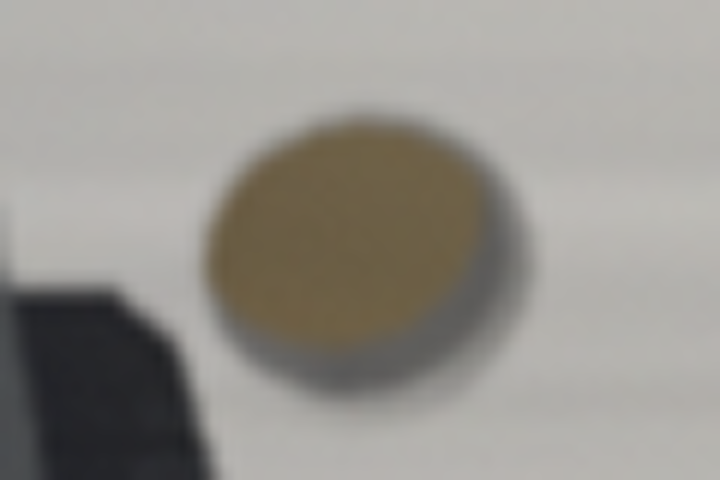

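View pics/w4s.png

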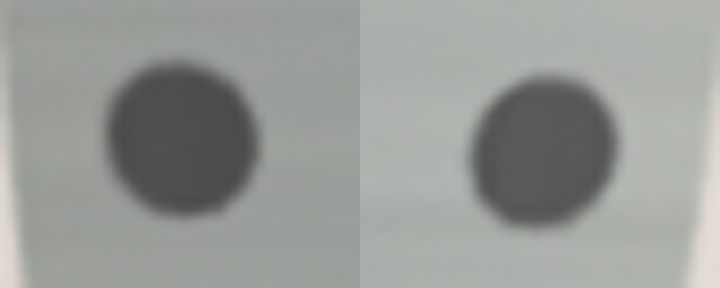

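```bash
python3 - <<'E'
from h import *
import pickle
np.set_printoptions(precision=2,suppress=True)
im,d,c,(p,R)=pickle.load(open('w4.pkl','rb'))
U=lambda X,Y,s,x0,y0:((X+.5)/s-.5+x0,(Y+.5)/s-.5+y0)
pin=onz(c,[U(333,238.5,12,280,90)],31.)[0]
S=onz(c,[U(181,138,9,118,95),U(185,152,9,412,95)],22.)
Do,o=ray(c,[U(367,257,12,280,220),U(205,250,12,280,220),U(530,265,12,280,220),U(370,113,12,280,220),U(365,402,12,280,220)])
Dt=Do@R; ot=R.T@(o-p)
for tz in(81.5,82.7):
    H=ot+Dt*((tz-ot[2])/Dt[:,2])[:,None]; print('hole tool',tz,H[0],'diam',np.linalg.norm(H[2]-H[1]),np.linalg.norm(H[4]-H[3]))
print('pin world',pin,'pin tool',R.T@(pin-p),'screws',S,'mid',S.mean(0),'yang',np.degrees(np.arctan2(*(S[1]-S[0])[1::-1])))
print('pin off axis', np.cross((S[1]-S[0])[:2]/np.linalg.norm(S[1]-S[0]),(pin-S[0])[:2]),'along',np.dot((S[1]-S[0])/np.linalg.norm(S[1]-S[0]),pin-S.mean(0)))
# board depth check
K,dd,Rc,t=c
v,u=np.mgrid[5:150:3,125:445:3];u=u.ravel();v=v.ravel();z=d[v,u];pn=cv2.undistortPoints(np.c_[u,v].astype(float).reshape(-1,1,2),K,dd).reshape(-1,2)
X=(np.c_[pn,np.ones(len(pn))]*z[:,None]-t)@Rc; k=abs(X[:,2]-22)<6; print('board z',np.median(X[k,2]))
E
```

```text
hole tool 81.5 [ 1.01 29.54 81.5 ] diam 14.341211353304342 13.887827211881325
hole tool 82.7 [ 0.43 29.79 82.7 ] diam 14.455686198669877 13.998683040819168
pin world [586.81 134.77  31.  ] pin tool [ 66.84  29.89 111.54] screws [[604.16  37.96  22.  ]
 [573.47 211.01  22.  ]] mid [588.82 124.49  22.  ] yang 100.05844794652785
pin off axis 0.18333452660813876 along 10.474560035172253
board z 21.135399875370922<stdin>:13: DeprecationWarning: Arrays of 2-dimensional vectors are deprecated. Use arrays of 3-dimensional vectors instead. (deprecated in NumPy 2.0)
```

Pin and hole were both measured from the wrist, and the offset is about (66.4, 0.25) mm in tool axes. I'll start with the hole 8 mm beyond the pin, touch down lightly, then slide back.

>>> move_arm:
  series:
    - [[25, 3, 0], 0, 0]
    - [[50, 6, 0], 0, 0]
    - [[63, 8, 0], 0, 0]
    - [[66.4, 8.2, 5], 0, 0]
    - [[66.4, 8.2, 11], 0, 0]
    - [[66.4, 8.2, 16], 0, 0]
    - [[66.4, 8.2, 17], 0, 0]
    - [[66.4, 8.2, 17], 0, 0]
    - [[66.4, 8.2, 17], 0, 0]

```text
time_s: 8.6
eef_pos: [590.4, 113.8, 124.3]
ee_rot: [0.0, -0.088, 0.996, -0.0]
force: [0.4, 0.4, -3.1]
grip_width: 0.134
```

```bash
cat > st.py <<'E'
from h import *
# target: TCP giving hole over pin using measured relation (pin tool 66.81,30.04 / hole tool .43,29.79)
import pickle
im,d,c,(p,R)=pickle.load(open('w4.pkl','rb'))
tgt=p+R@np.array([66.38,.25,0]); tgt[2]=pose()[1][2]
go(tgt,100.05); print(pose()[0]['wrist_torque'].round(3))
E
python3 st.py; python3 - <<'E'
from h import *
im,d=ctrl.capture('wrist'); save('w5',im,s=1.5)
E
```

```text
pos [590.4  113.76 124.26] yang 100.09 shift [-0.32 -8.27  0.  ] yaw 0.04 F [ 0.44  0.37 -3.14] grip 0.134 t 8.6
[-0.01  -0.018 -0.014]
```

View pics/w5.png

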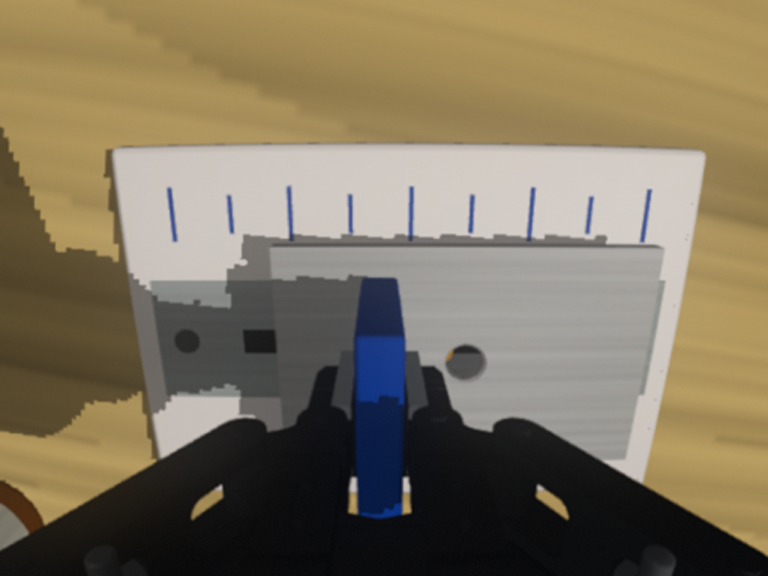

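Through the hole at (465,361) the brass pin shows at the hole's left edge, as intended. Now I'll lower gently to find contact.

>>> move_arm:
  series:
    - [[-0.3, 0, 1.5], 0, 0]
    - [[-0.3, 0, 3], 0, 0]
    - [[-0.3, 0, 3.5], 0, 0]
    - [[-0.3, 0, 3.5], 0, 0]
    - [[-0.3, 0, 3.5], 0, 0]

```text
time_s: 9.28
eef_pos: [590.5, 113.8, 120.6]
ee_rot: [0.0, -0.088, 0.996, -0.0]
force: [0.4, -0.6, -2.2]
grip_width: 0.135
```

>>> move_arm:
  series:
    - [[0, 0, 0.4], 0, 0]
    - [[0, 0, 0.8], 0, 0]
    - [[0, 0, 0.8], 0, 0]
    - [[0, 0, 0.8], 0, 0]

```text
time_s: 9.78
eef_pos: [590.5, 113.8, 119.8]
ee_rot: [0.0, -0.088, 0.996, -0.0]
force: [1.0, -0.4, -2.6]
grip_width: 0.137
```

```bash
python3 st.py
```

```text
pos [590.55 113.81 119.83] yang 100.09 shift [-0.17 -8.29  0.  ] yaw 0.04 F [ 1.03 -0.41 -2.6 ] grip 0.137 t 9.775
[-0.051  0.014 -0.029]
```

>>> move_arm:
  series:
    - [[-0.2, 0, 0.2], 0, 0]
    - [[-0.2, 0, 0.4], 0, 0]
    - [[-0.2, 0, 0.4], 0, 0]

```text
time_s: 10.15
eef_pos: [590.8, 113.8, 119.5]
ee_rot: [0.0, -0.088, 0.996, -0.0]
force: [0.5, 0.3, -1.6]
grip_width: 0.136
```

>>> move_arm:
  series:
    - [[0, 0, 0.2], 0, 0]
    - [[0, 0, 0.4], 0, 0]
    - [[0, 0, 0.4], 0, 0]

```text
time_s: 10.52
eef_pos: [590.8, 113.8, 119.4]
ee_rot: [0.0, -0.088, 0.996, -0.0]
force: [-1.8, -0.3, 3.1]
grip_width: 0.133
```

```bash
python3 st.py
```

```text
pos [590.83 113.83 119.38] yang 100.09 shift [ 0.11 -8.27  0.  ] yaw 0.04 F [-1.77 -0.27  3.05] grip 0.133 t 10.525
[0.019 0.3   0.036]
```

Contact with the pin is at 5–6 N. Sliding back along the slot.

>>> move_arm:
  series:
    - [[0.1, -1, -0.1], 0, 0]
    - [[0.1, -2, -0.1], 0, 0]
    - [[0.1, -3, -0.1], 0, 0]
    - [[0.1, -4, -0.1], 0, 0]
    - [[0.1, -5, -0.1], 0, 0]
    - [[0.1, -5, -0.1], 0, 0]

```text
time_s: 11.28
eef_pos: [591.6, 108.8, 119.2]
ee_rot: [0.0, -0.088, 0.996, -0.0]
force: [-1.1, 2.3, 3.4]
grip_width: 0.13
```

>>> move_arm:
  series:
    - [[0, -0.5, 0], 0, 0]
    - [[0, -1, 0], 0, 0]
    - [[0, -1.5, 0], 0, 0]
    - [[0, -1.5, 0], 0, 0]

```text
time_s: 11.78
eef_pos: [591.5, 106.9, 118.5]
ee_rot: [-0.001, -0.088, 0.996, -0.0]
force: [0.8, -0.4, -2.7]
grip_width: 0.136
```

```bash
python3 st.py
```

```text
pos [591.53 106.91 118.49] yang 100.1 shift [-0.41 -1.33  0.  ] yaw 0.05 F [ 0.82 -0.41 -2.68] grip 0.136 t 11.775
[-0.166 -0.129 -0.   ]
```

>>> move_arm:
  series:
    - [[-0.2, -0.4, 0], 0, 0]
    - [[-0.3, -0.8, 0], 0, 0]
    - [[-0.3, -0.8, 0], 0, 0]

```text
time_s: 12.15
eef_pos: [592.1, 106.6, 119.0]
ee_rot: [-0.0, -0.088, 0.996, -0.0]
force: [0.7, -0.0, -3.0]
grip_width: 0.136
```

```bash
python3 st.py; python3 - <<'E'
from h import *
im,d=ctrl.capture('wrist'); save('w6',im,(280,215,345,265),10)
E
```

```text
pos [592.14 106.59 118.95] yang 100.09 shift [ 0.14 -0.91  0.  ] yaw 0.04 F [ 0.7  -0.05 -3.  ] grip 0.136 t 12.15
[-0.05  -0.017  0.038]
```

View pics/w6.png

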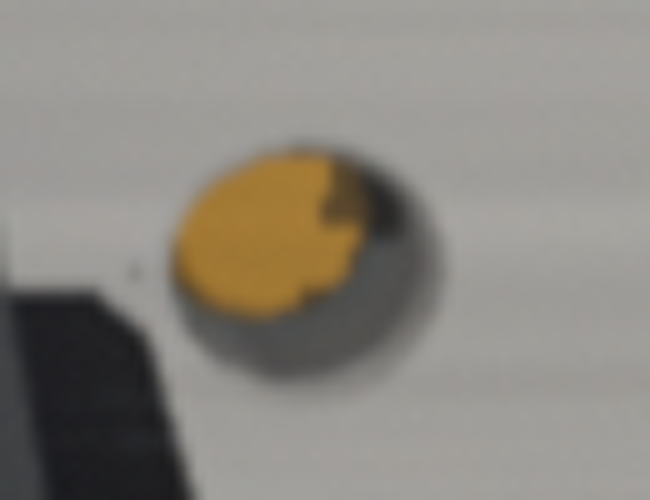

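The pin nearly fills the hole, with a dark gap on the right side of about 1 mm at (370,200). That agrees with the remaining shift of −0.9, so I'll slide a bit more and test the drop.

>>> move_arm:
  series:
    - [[0.1, -0.4, 0], 0, 0]
    - [[0.1, -0.8, 0], 0, 0]
    - [[0.1, -0.8, 0], 0, 0]
    - [[0.1, -0.8, 0.5], 0, 0]
    - [[0.1, -0.8, 1], 0, 0]
    - [[0.1, -0.8, 1], 0, 0]

```text
time_s: 12.95
eef_pos: [592.2, 105.9, 118.0]
ee_rot: [-0.0, -0.088, 0.996, -0.0]
force: [-1.2, -0.1, -3.7]
grip_width: 0.137
```

```bash
python3 st.py
```

```text
pos [592.22 105.91 118.04] yang 100.09 shift [ 0.1  -0.23  0.  ] yaw 0.04 F [-1.22 -0.09 -3.75] grip 0.137 t 12.95
[-0.051  0.003  0.007]
```

The hole has dropped 1.4 mm below the pin-top contact height with no bearing force. Lowering on.

>>> move_arm:
  series:
    - [[0, 0, 0.7], 0, 0]
    - [[0, 0, 1.4], 0, 0]
    - [[0, 0, 2], 0, 0]
    - [[0, 0, 2], 0, 0]

```text
time_s: 13.45
eef_pos: [592.2, 105.9, 116.1]
ee_rot: [-0.0, -0.088, 0.996, 0.0]
force: [-0.1, -0.0, -3.5]
grip_width: 0.133
```

```bash
python3 st.py
```

```text
pos [592.24 105.88 116.06] yang 100.09 shift [ 0.11 -0.19  0.  ] yaw 0.04 F [-0.11 -0.03 -3.47] grip 0.133 t 13.45
[ 0.013 -0.022  0.035]
```

>>> move_arm:
  series:
    - [[0, 0, 1], 0, 0]
    - [[0, 0, 2], 0, 0]
    - [[0, 0, 3], 0, 0]
    - [[0, 0, 4], 0, 0]
    - [[0, 0, 5], 0, 0]
    - [[0, 0, 5.8], 0, 0]
    - [[0, 0, 5.8], 0, 0]

```text
time_s: 14.32
eef_pos: [592.2, 105.9, 110.2]
ee_rot: [-0.0, -0.088, 0.996, -0.0]
force: [0.1, 0.0, -3.2]
grip_width: 0.137
```

>>> move_arm:
  series:
    - [[0, 0, 0.3], 0, 0]
    - [[0, 0, 0.5], 0, 0]
    - [[0, 0, 0.5], 0, 0]

```text
time_s: 14.7
eef_pos: [592.3, 105.9, 109.8]
ee_rot: [-0.0, -0.088, 0.996, 0.0]
force: [0.6, -0.2, -2.2]
grip_width: 0.135
```

```bash
python3 st.py
```

```text
pos [592.26 105.87 109.82] yang 100.09 shift [ 0.13 -0.18 -0.  ] yaw 0.04 F [ 0.56 -0.24 -2.16] grip 0.135 t 14.7
[-0.052 -0.066 -0.003]
```

>>> move_arm:
  series:
    - [[0, 0, 0.2], 0, 0]
    - [[0, 0, 0.4], 0, 0]
    - [[0, 0, 0.4], 0, 0]

```text
time_s: 15.08
eef_pos: [592.3, 105.9, 109.5]
ee_rot: [0.0, -0.088, 0.996, -0.0]
force: [0.1, -0.5, -2.5]
grip_width: 0.129
```

```bash
python3 st.py; python3 - <<'E'
from h import *
import pickle
c=cam('wrist');P=pose()[1:]; im,d=ctrl.capture('wrist'); save('w7',im,s=1.5); pickle.dump((im,d,c,P),open('w7.pkl','wb'))
E
```

```text
pos [592.27 105.86 109.46] yang 100.09 shift [ 0.14 -0.17 -0.  ] yaw 0.04 F [ 0.05 -0.5  -2.53] grip 0.129 t 15.075
[ 0.02   0.018 -0.   ]
```

View pics/w7.png

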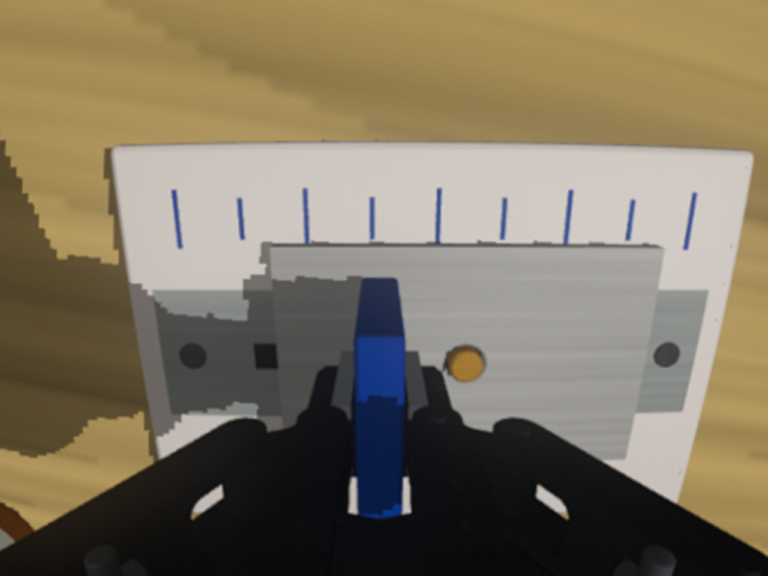

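The pin stands in the hole at (465,364), proud of the plate. The last fraction of a millimetre remains to the board.

>>> move_arm:
  series:
    - [[0, 0, 0.2], 0, 0]
    - [[0, 0, 0.3], 0, 0]
    - [[0, 0, 0.3], 0, 0]

```text
time_s: 15.5
eef_pos: [592.3, 105.9, 109.4]
ee_rot: [0.0, -0.088, 0.996, -0.0]
force: [-2.6, -0.2, 4.0]
grip_width: 0.134
```

```bash
python3 st.py
```

```text
pos [592.25 105.86 109.44] yang 100.09 shift [ 0.12 -0.17  0.  ] yaw 0.04 F [-2.65 -0.23  3.98] grip 0.134 t 15.5
[-0.022  0.464  0.035]
```

Seated with about 7 N on the board. Releasing slowly, then straight up.

>>> move_arm:
  series:
    - [[0, 0, 0], 0, 0.13]
    - [[0, 0, 0], 0, 0.15]
    - [[0, 0, 0], 0, 0.18]
    - [[0, 0, 0], 0, 0.22]
    - [[0, 0, 0], 0, 0.28]
    - [[0, 0, 0], 0, 0.36]
    - [[0, 0, 0], 0, 0.4]
    - [[0, 0, 0], 0, 0.4]
    - [[0, 0, 0], 0, 0.4]
  force: 20

```text
time_s: 16.62
eef_pos: [592.3, 105.9, 109.1]
ee_rot: [-0.0, -0.088, 0.996, 0.0]
force: [-0.2, -1.4, -0.7]
grip_width: 0.395
```

```bash
python3 st.py;python3 - <<'E'
from h import *
im,d=ctrl.capture('wrist'); save('w8',im,s=1.5)
E
```

```text
pos [592.25 105.89 109.11] yang 100.09 shift [ 0.12 -0.2  -0.  ] yaw 0.04 F [-0.22 -1.43 -0.7 ] grip 0.395 t 16.625
[-0.031  0.005  0.01 ]
```

View pics/w8.png

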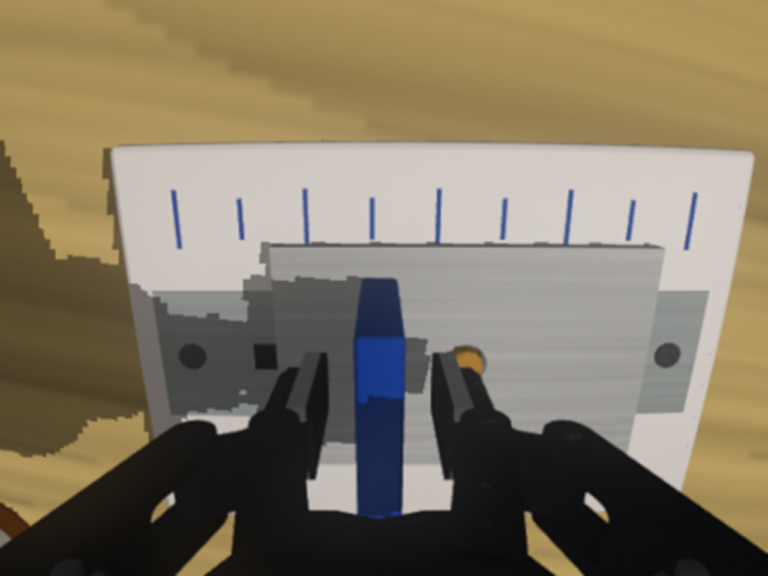

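The fingers (about 325 and 435) are clear of the fence (355–405). Rising straight up.

>>> move_arm:
  series:
    - [[0, 0, -5], 0, 0.4]
    - [[0, 0, -20], 0, 0.4]
    - [[0, 0, -50], 0, 0.4]
    - [[0, 0, -90], 0, 0.4]
    - [[0, 0, -130], 0, 0.4]
    - [[0, 0, -150], 0, 0.4]
    - [[0, 0, -150], 0, 0.4]
    - [[0, 0, -150], 0, 0.4]

```text
time_s: 17.68
eef_pos: [591.9, 105.9, 258.4]
ee_rot: [-0.001, -0.088, 0.996, 0.0]
force: [-0.7, 0.1, 0.5]
grip_width: 0.402
```

```bash
python3 st.py;python3 - <<'E'
from h import *
import pickle
c=cam('wrist');P=pose()[1:]; im,d=ctrl.capture('wrist'); save('w9',im,s=1.5); pickle.dump((im,d,c,P),open('w9.pkl','wb'))
im,d=ctrl.capture('scene'); save('scene9',im,s=1.5)
E
```

```text
pos [591.92 105.86 258.38] yang 100.09 shift [-0.21 -0.23 -0.  ] yaw 0.04 F [-0.65  0.1   0.48] grip 0.402 t 17.675
[-0.024  0.047 -0.018]
```

View pics/w9.png

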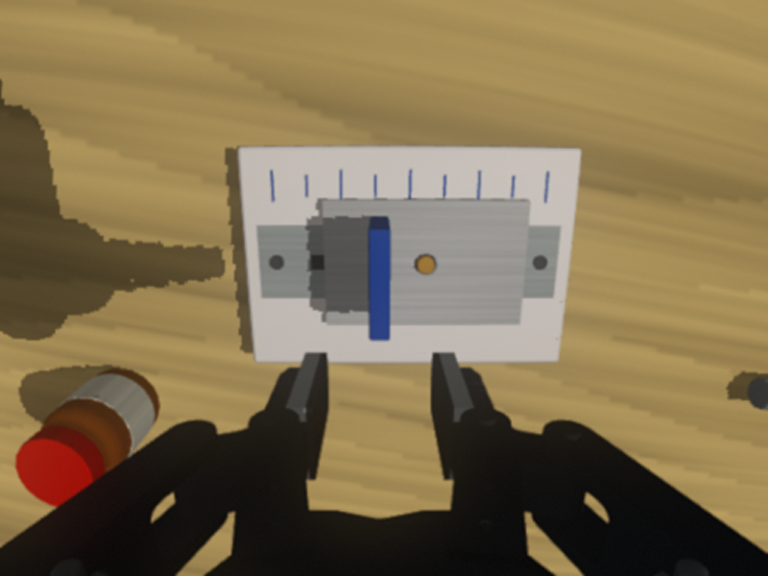

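View pics/scene9.png

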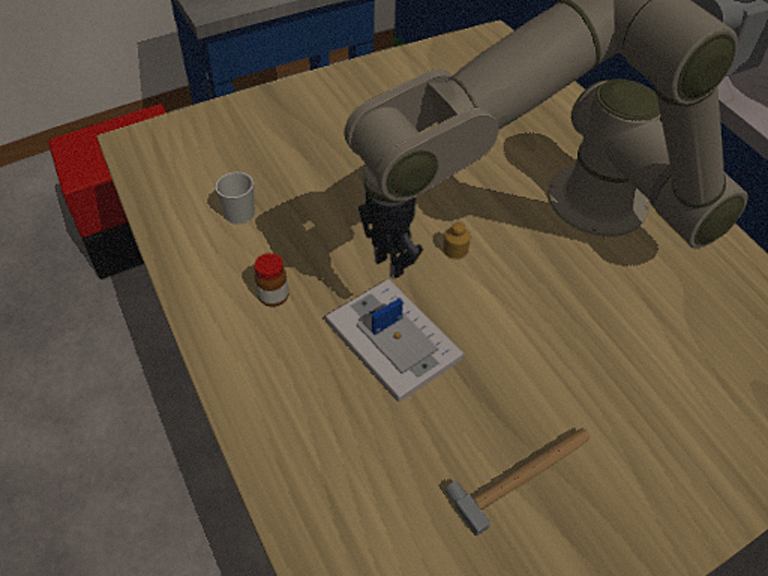

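The plate lies on the board with the pin in its hole at (426,264). The jar, mug, weight and mallet appear where they were. One numeric check of flatness and squareness comes next.

```bash
python3 - <<'E'
from h import *
import pickle
np.set_printoptions(precision=3,suppress=True)
im,d,c,P=pickle.load(open('w9.pkl','rb')); K,dd,Rc,t=c
def plane(v0,v1,u0,u1):
    v,u=np.mgrid[v0:v1,u0:u1];u=u.ravel();v=v.ravel();z=d[v,u];pn=cv2.undistortPoints(np.c_[u,v].astype(float).reshape(-1,1,2),K,dd).reshape(-1,2)
    X=(np.c_[pn,np.ones(len(pn))]*z[:,None]-t)@Rc; A=np.c_[X[:,:2]-X[:,:2].mean(0),np.ones(len(X))]
    co=np.linalg.lstsq(A,X[:,2],rcond=None)[0]; r=X[:,2]-A@co;k=abs(r)<3*np.median(abs(r)); return np.linalg.lstsq(A[k],X[k,2],rcond=None)[0]
print('plate',plane(136,210,293,342),plane(137,140,222,340)); print('board',plane(102,112,170,380))
q=lambda a,z:onz(c,(np.array(a,float)+.5)/1.5-.5,z)
an=lambda X:np.degrees(np.arctan2(*(X[1]-X[0])[1::-1]))
print('plate ang',an(q([(324,199.5),(526,199.5)],28)),an(q([(327,324),(519,323.5)],28)),'board',an(q([(277,262.5),(540,262.5)],22)))
save('w9c',im,(150,90,400,250),3)
E
```

```text
plate [ 0.001 -0.003 26.796] [-0.094 -0.02  26.827]
board [-0.014 -0.003 20.871]
plate ang 100.26814228152577 100.17119304127947 board 100.12127341050225
```

View pics/w9c.png

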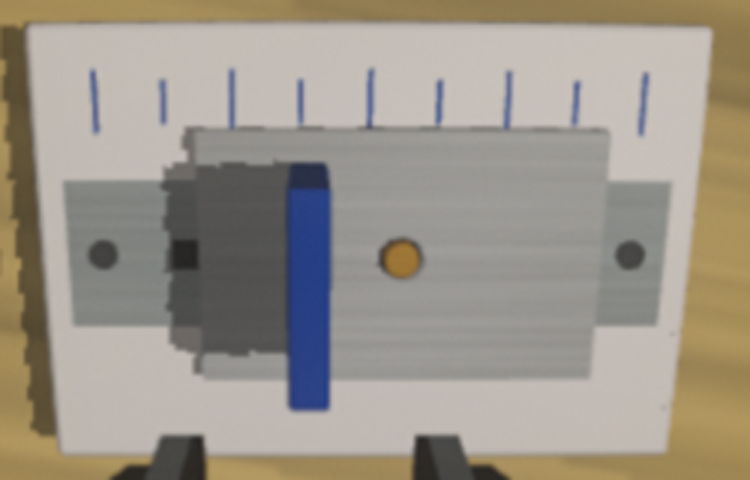

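Plate top is 5.9 mm above the board top (its thickness is 6 mm), level, and square within about 0.1°. Handing in.

```bash
python3 -c "
from rig import ctrl
print(ctrl.finish_job())"
```

```text
the job is handed in; nothing more can be done
None
```

The portion stop's plate is on the board with its hole over the brass pin, released, and the job is handed in at about 18 s of the 67 s.

- **Pick-up:** I gripped the stop by its blue fence and carried it over the jar and the weight.
- **Feeling for the pin:** I touched the plate down on the pin 8 mm off the hole, at about 6 N. I then slid it back along the slot until the contact force vanished and the hole dropped over the pin.
- **Setting down:** I lowered the plate to the board, where contact was about 7 N, opened the fingers, and rose straight up.

**Last checks:**
- The pin shows in the hole.
- The plate's top reads 5.9 mm above the board's, against its 6 mm thickness, and the plate is level.
- It is square to the board within about 0.15°.
- The gripper is clear, and by eye the jar, mug, weight and mallet are where they were.

**Disagreements:**
- The wrist camera's heights read about 1 mm low for both board and plate, so I relied on the differences.
- One tilt fit, on a 3-pixel-wide strip of the plate, gave a slope of −0.09. I put it down to noise because the fit over a large area of the plate showed it level.

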